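Snap the new lamp tube into the curing unit

TASK

Fit the new lamp to the light-curing unit: take the longer of the two lamp tubes off its stand and press it gently down into the unit's open lamp compartment, lying along it, until both of its ends have snapped under the two copper spring clips and it rests fully home. The tube is glass, so feel for the snap and do not go on forcing it once it is down; leave it there, let go, and leave the shorter tube, the jars and the bottle where they are.

Things in the scene. Friction and masses are not known exactly. Their poses are not given: they have to be found in the camera images.
- lamp: The lamp tube to fit: solid white opal-glass rod with steel caps, 20 mm diameter, 130 mm long, about 150 g. Origin at its middle, on its axis; its y axis runs along it (roll about it is of no matter). It starts level in two V rests of the stand, axis 48 mm above the work surface. Both ends are alike.
- spare: A shorter tube of the same look and diameter, 100 mm long, lying in the stand parallel to the lamp, 80 mm from it (axis to axis). Origin at its middle, y along the tube. Not wanted; leave it.
- stand: Fixed grey stand, plate 150 x 120 x 10 mm; origin under its centre; y along the tubes. Tubes lie at x = -40 and +40 mm (which is where varies), each in two 10 mm wide V rests at y = -36 and +36 mm reaching 50 mm above the work surface; between the rests is free room for fingers down to the plate.
- unit: Fixed light-curing unit: white open compartment, outside 160 (x) by 200 mm (y), rim 48 mm above the work surface, floor 16 mm, with a grey control end (52 mm high, small knob 60 mm) at y = 100 to 134 mm. Origin under the compartment's centre; the lamp lies in it along y. Pushing lamp or fingers on it with over about 26 N (45 N summed over the contacts) breaks the glass.
- bay (a point): On the unit's centre line, 62 mm above the work surface: the middle of the lamp's axis when home, at the lamp carriage's NOMINAL height. The carriage, with clips and rests, was set by hand and stands anywhere from 10 mm below to 10 mm above this, unmeasured (it does not give): the true height must be felt. Axes as the unit's.
- clip_a (a joint): Copper leaf spring clip at the unit's +y end, foot 20 mm below the home axis. Value: its outward lean, rad: 0 empty, 0.12 to 0.18 while its nose runs over the lamp's end face, about 0.04 (0.01 to 0.07) with the lamp home beneath it. The round nose (16 mm wide along x, radius 3 mm) stands 7 mm above the home axis; the two noses leave a gap of 121 mm.
- clip_b (a joint): The same clip at the -y end. Pressed down, the lamp's cones meet the noses about 17 mm above home; the push rises to 5 to 20 N, then eases while the noses rub over the end faces (no seat yet); about 4 mm above home each end snaps and is drawn down by its clip, the ends perhaps one after the other (the lamp may tip in the grip). Then the V rests stop it hard.
- jar_a: Small closed amber jar, 48 mm diameter, 42 mm high, standing beyond the unit and stand; origin under its centre. Bystander.
- jar_b: Small closed white jar, 40 mm diameter, 36 mm high; origin under its centre. Bystander.
- dropper: White plastic bottle, 34 mm diameter, 85 mm high; origin under its centre. Bystander.
- lamp_end (a point): Centre of the lamp's flat end face at +y, 65 mm from its middle. Each end is a cone frustum: over the last 6 mm of length the radius falls from 10 to 3.5 mm, so the lamp, pressed down level between the clips, spreads them.
- floor (a point): Centre of the compartment's floor, 16 mm above the work surface. Over it stands the carriage: two 10 mm wide grey V rests at y = -36 and +36 mm, mouths 31 mm wide, and a copper clip beyond each end of the lamp. Between the rests is free room for fingers down to the carriage plate, 30 mm below the lamp's home axis.
Mind the look-alikes: they are no part of the job. Several things have the shape of the stand; the one meant has the colours described above.

How it is judged:
By the outcome, as a careful person would: the job done as asked, in the order asked, and still so for the second after the job is handed in, with the robot touching nothing.
It also fails if it takes over 54 s, if anything falls off the work surface, if the arm or the gripper's body presses on something with over 40 N, if the wrist force passes 120 N, or if a joint passes its speed limit or range.

ROBOT

A 7-joint arm with a two-finger parallel gripper is mounted at the origin on the work surface. World frame = base frame: x ahead of the robot, y to its left, z up, the work surface at z = 0. Lengths are in m, angles in rad, forces in N, time in s.
With the tool pointing down it reaches from about 0.4 to 0.875 m from the base axis. Payload 19.3 kg.
Tool frame: the origin (TCP) lies between the finger pads; the fingertips stand 17 mm ahead of it and the grasp point (between the pads) lies 2 mm behind it (bot.tips_ahead is the z of the fingertips in the tool frame, in m); z points along the fingers, y is the direction in which the jaws open and shut (so a half turn about z gives the same grasp; the last joint's range is limited). The gripper opens to 85 mm and grips with 20 to 120 N. Pads are 22 mm wide; open, the fingers measure 114 mm over their backs; the gripper's body (76 mm by 85 mm) begins 54 mm behind the grasp point. The pads swing forward as they close: fully open they stand 13 mm farther back than shut.
Start: joints at [1.243, 0.521, -0.036, 1.599, 0.021, 1.021, -0.113], TCP at [0.159, -0.604, 0.248] pointing down, gripper open.
Joint ranges: [-2.91, 2.91], [-0.3, 2.13], [-1.5, 1.42], [0.17, 2.43], [-1.26, 4.41], [0.16, 1.93], [-2.52, 2.52]. Speed limits (rad/s): [1.89, 1.89, 2.39, 2.39, 3.01, 3.01, 3.01].

INTERFACE

Orientations are given as [roll, pitch, yaw] about the fixed x, y, z axes, in that order (R = Rz(yaw) Ry(pitch) Rx(roll)).
In Python, from workcell import telemetry, cams, job, bot gives the robot as it stands.
- The arm moves only by the tool arm_command, never from a script. Its argument "deltas" is a list of rows, each a list of 7 numbers: the opening, from -1 (shut) to 1 (fully open), so that 0 is half open, then the shift along the tool's x, y, z normalised to -1 to 1, where 1 is 150 mm, then the turn, a rotation vector about the tool's x, y, z normalised to -1 to 1, where 1 is 45 degrees. In form: [[hand, tx, ty, tz, rx, ry, rz], ...]. A call has 1 to 8 rows; each row is the pose to reach, as a shift and turn from the pose commanded when the call began, along the tool's axes at that moment; what a row does not reach only later rows make up. A row lasts 1/8 s, in which the tool goes at most 62.5 mm and 10.7 degrees, less where a joint would pass 70% of its speed; a pose out of reach is approached as far as the arm can. A call with a number of a shift or a turn outside -1 to 1 is refused whole. A call with a gripper value outside its range is refused whole. The fingers move at their own pace and stop on an object; "newtons" is the grip in N (left out, the last holds). Time passes only in rows, so rows that repeat a pose let the fingers close. It gives the time, the measured TCP pose, the force and the opening at its end, in the units of the state.
- telemetry.observe(): the state, without advancing time (a new reading comes with each control period).
- cams.grab_frame(name): name is "side" or "top"; returns the picture (420x560x3 uint8, blue, green, red); there is no depth.
- cams.get_calibration(name): a dict with "fx", "fy", "cx", "cy" (pixels), "R" (3x3) and "t" (3): a world point X has camera coordinates R X + t. Camera axes: x right, y down, z forward; pixel columns grow to the right and rows downward; lengths in m; the calibration is good to about 2 mm. A picture is of the moment at which its call begins. get_calibration takes no time and is no camera call.
- job.job_done(): hands the job in, once; it reports no verdict.
The state is a dict: "clock": time; "qpos": joint angles; "qd": joint speeds; "joint_efforts": joint torques, N m; "position": TCP position; "tool_rot": TCP orientation; "force": force on the tool from outside, world axes, zero at the start; "moment": the same for the moment, N m; "grip_width": finger opening in m.
Only numpy, scipy, OpenCV 4.12 (cv2) and the standard library are available. Lean on these libraries where they do the work, as an engineer would, in place of code of your own. Each camera call takes 0.05 s, during which the arm holds its last target.

## Working session

There is one attempt and no reset: what is moved stays moved. The work goes in short steps, Python scripts to look and compute and a tool call to move; the robot and the scene stay as the last step left them, time stands still between calls to the robot, and variables do not carry over. Pictures are saved under pics/ and viewed, and the job is handed in when it is done.

Besides the shell and the picture viewer there is one more tool, called after "Call:" in YAML: its name, and indented under it one key for each argument. arm_command: Moves the arm, as the interface text tells. Its arguments: {"type":"object","properties":{"deltas":{"type":"array","items":{"type":"array","items":{"type":"number"}}},"newtons":{"type":"number"}},"required":["deltas"]}

```bash
mkdir -p pics; ls; python3 - <<'E'
from workcell import telemetry,cams,job,bot
import cv2,numpy as np
s=telemetry.observe()
for k,v in s.items(): print(k,np.round(v,4).tolist())
for n in("side","top"):
    im=cams.grab_frame(n); cv2.imwrite(f"pics/{n}0.png",im)
    c=cams.get_calibration(n); print(n,{k:np.round(v,4).tolist() for k,v in c.items()}, "cam", np.round(-np.array(c["R"]).T@np.array(c["t"]),3))
E
```

```text
pics
clock 0.0
qpos [1.2428, 0.522, -0.0364, 1.6, 0.0212, 1.0211, -0.1128]
qd [-0.0012, 0.0015, -0.0008, 0.0015, 0.0012, -0.0003, -0.001]
joint_efforts [0.0, -92.7099, 1.9797, -36.9923, 0.0177, 0.0082, 0.0001]
position [0.1593, -0.6041, 0.2477]
tool_rot [-3.1405, 0.0001, 0.2578]
force [0.1058, 0.6493, 0.1605]
moment [0.0092, -0.0111, 0.0361]
grip_width 0.0854
side {'fx': 448.1009, 'fy': 448.1009, 'cx': 273.0843, 'cy': 212.2428, 'R': [[-0.9393, -0.3427, 0.0135], [-0.2479, 0.6514, -0.7171], [0.237, -0.677, -0.6968]], 't': [0.5026, 0.181, 1.0682]} cam [0.264 0.777 0.867]
top {'fx': 487.7743, 'fy': 487.7743, 'cx': 284.8347, 'cy': 214.6245, 'R': [[-0.0034, -1.0, -0.006], [-0.9929, 0.0041, -0.119], [0.119, 0.0056, -0.9929]], 't': [0.0193, 0.5483, 0.9542]} cam [0.431 0.012 1.013]
```

View pics/side0.png

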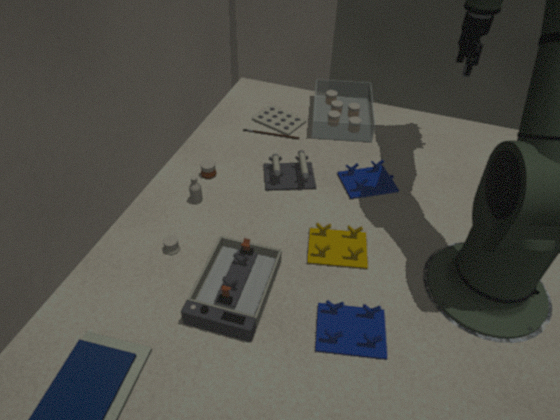

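View pics/top0.png

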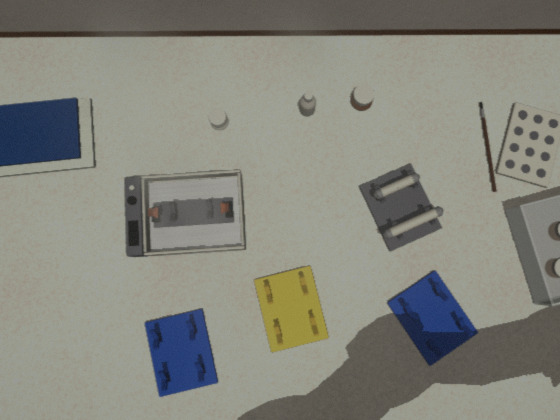

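The grey stand is at about (400,207) in the top view, with the longer tube at (412,222) and the shorter one at (397,186). The unit is at (190,213) with its control end to the left (+y). I'll zoom in on both next.

```bash
python3 - <<'E'
import cv2
t=cv2.imread("pics/top0.png")
a=cv2.resize(t[155:260,345:455],None,fx=5,fy=5,interpolation=cv2.INTER_CUBIC)
b=cv2.resize(t[160:265,115:255],None,fx=5,fy=5,interpolation=cv2.INTER_CUBIC)
cv2.imwrite("pics/zs.png",a);cv2.imwrite("pics/zu.png",b)
s=cv2.imread("pics/side0.png")
cv2.imwrite("pics/zside.png",cv2.resize(s[140:345,175:330],None,fx=2.9,fy=2.9,interpolation=cv2.INTER_CUBIC))
E
```

```text
(no output)
```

View pics/zs.png

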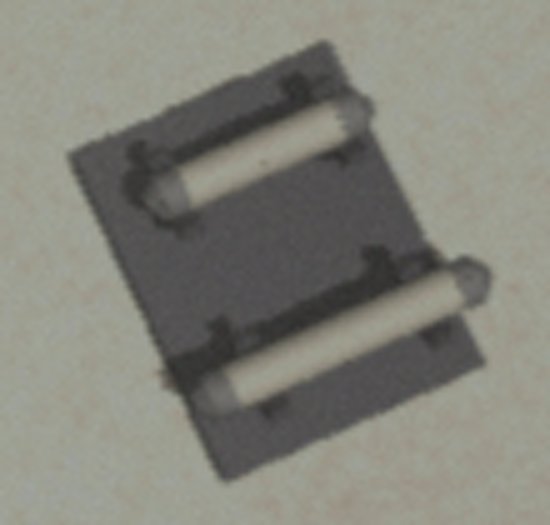

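View pics/zu.png

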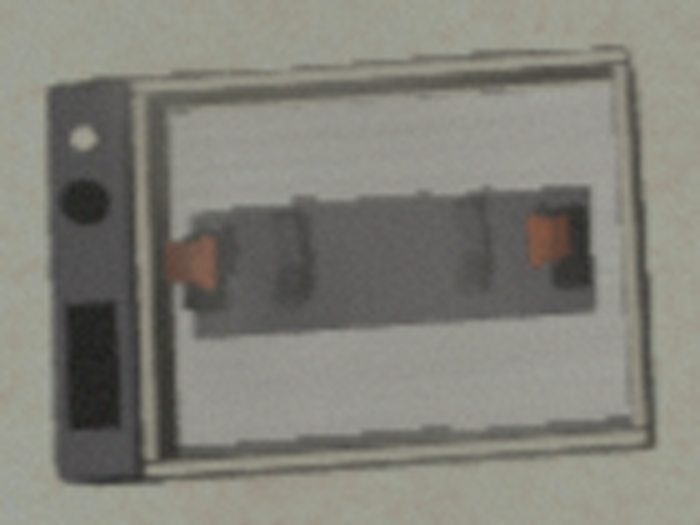

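View pics/zside.png

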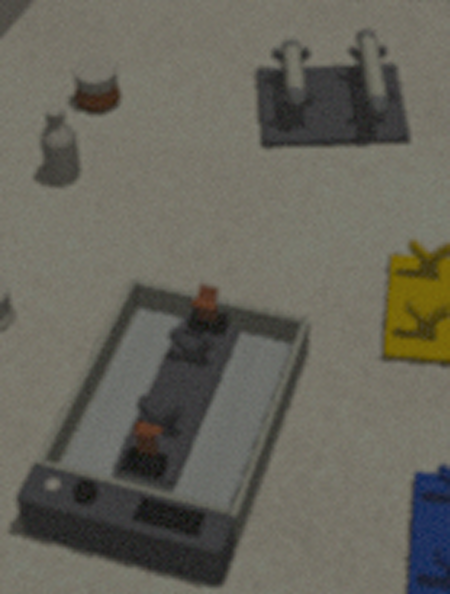

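```bash
cat > h.py <<'E'
import numpy as np,cv2
from workcell import cams
C={n:{k:np.array(v) for k,v in cams.get_calibration(n).items()} for n in("top","side")}
def ray(n,p):
    c=C[n];d=c["R"].T@np.array([(p[0]-c["cx"])/c["fx"],(p[1]-c["cy"])/c["fy"],1.]);return -c["R"].T@c["t"],d/np.linalg.norm(d)
def onz(n,p,z):
    o,d=ray(n,p);return o+d*(z-o[2])/d[2]
def proj(n,X):
    c=C[n];x=c["R"]@np.array(X)+c["t"];return np.array([c["fx"]*x[0]/x[2]+c["cx"],c["fy"]*x[1]/x[2]+c["cy"]])
def tri(p,q):
    o,d=ray("top",p);u,e=ray("side",q)
    A=np.stack([d,-e],1);s=np.linalg.lstsq(A,u-o,rcond=None)[0];a=o+s[0]*d;b=u+s[1]*e
    return (a+b)/2,np.linalg.norm(a-b)
E
python3 - <<'E'
from h import *
t=cv2.imread("pics/top0.png");hsv=cv2.cvtColor(t,cv2.COLOR_BGR2HSV)
roi=np.zeros(t.shape[:2],np.uint8)
poly=np.array([[72,155],[328,42],[450,270],[500,280],[483,362],[226,480]])/5+[345,155]
# bright mask within stand
m=np.zeros_like(roi);m[155:260,345:455]=1
v=t.min(2)
plate=np.zeros_like(roi);cv2.fillPoly(plate,[poly.astype(np.int32)],255)
mk=((v>105)&(plate>0)).astype(np.uint8)
cs,_=cv2.findContours(mk,cv2.RETR_EXTERNAL,cv2.CHAIN_APPROX_NONE)
for c in cs:
    if cv2.contourArea(c)<40: continue
    r=cv2.minAreaRect(c);print(r)
    b=cv2.boxPoints(r);e=sorted([(np.linalg.norm(b[i]-b[(i+1)%4]),i) for i in range(4)])
    i=e[0][1];j=(i+2)%4
    p=(b[i]+b[(i+1)%4])/2;q=(b[j]+b[(j+1)%4])/2
    P,Q=onz("top",p,.048),onz("top",q,.048);print("mid",(P+Q)/2,"len",np.linalg.norm(P-Q),"ang",np.degrees(np.arctan2(*(P-Q)[1::-1])))
z=lambda a,o:np.array(a)/5+o
print("lamp ends by eye",[onz("top",z(p,[345,155]),.048).round(4) for p in((205,390),(475,280))])
k=[onz("top",z(p,[345,155]),.010) for p in((72,155),(328,42),(483,362),(226,480))];print("stand",np.mean(k,0),[np.linalg.norm(k[i]-k[i-1]).round(4) for i in range(4)],[np.degrees(np.arctan2(*(k[i]-k[i-1])[1::-1])).round(1) for i in range(4)])
k=[onz("top",z(p,[115,160]),.048) for p in((135,78),(626,48),(652,445),(145,476))];print("unit",np.mean(k,0),np.round(k,4),[np.linalg.norm(k[i]-k[i-1]).round(4) for i in range(4)],[np.degrees(np.arctan2(*(k[i]-k[i-1])[1::-1])).round(1) for i in range(4)])
k=[onz("top",z(p,[115,160]),.035) for p in((190,212),(590,187),(595,312),(195,338))];print("carr",np.mean(k,0),[np.linalg.norm(k[i]-k[i-1]).round(4) for i in range(4)],[np.degrees(np.arctan2(*(k[i]-k[i-1])[1::-1])).round(1) for i in range(4)])
# clips orange
for n,f in(("top","pics/top0.png"),("side","pics/side0.png")):
    im=cv2.imread(f);H=cv2.cvtColor(im,cv2.COLOR_BGR2HSV)
    b,g,r=[im[...,i].astype(int) for i in range(3)]
    mk=((r-b>35)&(r-g>25)).astype(np.uint8)
    N,L,S,ce=cv2.connectedComponentsWithStats(mk)
    for i in range(1,N):
        if S[i,4]>15: print(n,S[i],ce[i].round(1))
    cv2.imwrite(f"pics/clip_{n}.png",cv2.resize(im[225:315,205:275] if n=="side" else im[190:230,135:245],None,fx=7,fy=6,interpolation=cv2.INTER_CUBIC) )
E
```

```text
((416.3701171875, 221.88934326171875), (16.336448669433594, 60.53851318359375), 77.98851776123047)
mid [ 0.53096257 -0.24408648  0.048     ] len 0.12080677905133937 ang -78.21882505031931
((396.39178466796875, 185.88148498535156), (7.615096092224121, 39.39543151855469), 66.03751373291016)
mid [ 0.60365831 -0.20669135  0.048     ] len 0.07980119627916377 ang -66.21406316633644
lamp ends by eye [array([ 0.5091, -0.1832,  0.048 ]), array([ 0.5525, -0.2917,  0.048 ])]
stand [ 0.56673925 -0.22215925  0.01      ] [np.float64(0.1482), np.float64(0.1181), np.float64(0.1472), np.float64(0.1175)] [np.float64(24.0), np.float64(-66.3), np.float64(-156.3), np.float64(114.2)]
unit [0.55268058 0.20056423 0.048     ] [[0.627  0.3046 0.048 ]
 [0.6383 0.1067 0.048 ]
 [0.4785 0.0953 0.048 ]
 [0.467  0.2956 0.048 ]] [np.float64(0.1602), np.float64(0.1982), np.float64(0.1603), np.float64(0.2007)] [np.float64(3.2), np.float64(-86.7), np.float64(-175.9), np.float64(93.3)]
carr [0.55339668 0.20184698 0.035     ] [np.float64(0.0515), np.float64(0.1626), np.float64(0.0511), np.float64(0.1616)] [np.float64(3.9), np.float64(-86.6), np.float64(-177.2), np.float64(93.5)]
top [221 203   7  10  55] [223.6 207.3]
top [153 208   5   9  32] [155.  212.5]
side [242 239   7   8  39] [245.6 242.8]
side [222 286   9   5  28] [225.4 287.7]
```

View pics/clip_side.png

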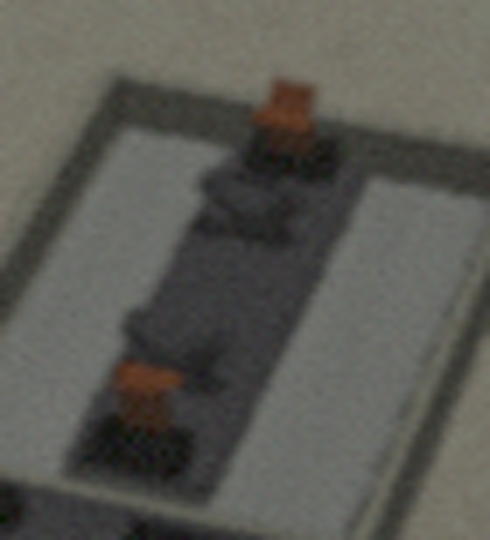

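View pics/clip_top.png

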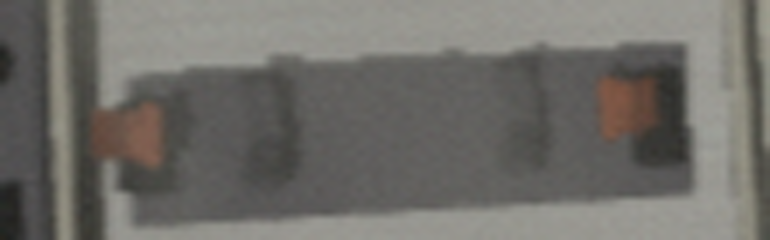

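```bash
python3 - <<'E'
from h import *
from scipy.ndimage import map_coordinates as mc
t=cv2.imread("pics/top0.png").astype(float).mean(2)
a=np.radians(113.8);u=np.array([np.cos(a),np.sin(a),0]);w=np.array([np.sin(a),-np.cos(a),0])
def smp(P):
    q=proj("top",P);return mc(t,[[q[1]],[q[0]]],order=1)[0]
c=np.array([.5305,-.238,.048])
for off in(-.06,-.05,-.04,-.02,0,.02,.04,.05):
    print(off,[int(smp(c+off*u+k*.002*w)) for k in range(-12,13)])
print("along",[(k,int(np.mean([smp(c+k*.001*u+j*.001*w) for j in(-2,0,2)]))) for k in range(-76,77,2)])
z=lambda a,o:np.array(a)/5+o
for nm,p,q in(("a",(156.4,212.5),(226.1,288)),("b",(222.4,207.8),(245.7,243.7))):
    print(nm,tri(p,q))
E
```

```text
-0.06 [149, 150, 151, 153, 152, 153, 154, 144, 127, 108, 101, 98, 100, 96, 87, 90, 108, 134, 151, 153, 152, 152, 151, 152, 152]
-0.05 [152, 150, 150, 152, 150, 148, 141, 124, 109, 119, 129, 129, 121, 122, 119, 102, 86, 87, 100, 112, 120, 136, 142, 150, 150]
-0.04 [80, 79, 77, 76, 72, 66, 65, 81, 113, 137, 146, 149, 150, 145, 134, 119, 95, 72, 63, 66, 62, 60, 69, 80, 79]
-0.02 [81, 82, 81, 80, 80, 80, 81, 90, 114, 137, 146, 152, 148, 144, 133, 117, 96, 67, 53, 52, 52, 53, 58, 68, 72]
0 [80, 79, 81, 80, 81, 80, 82, 93, 118, 138, 149, 152, 149, 143, 134, 118, 94, 69, 55, 52, 50, 55, 68, 83, 78]
0.02 [81, 80, 82, 83, 83, 82, 82, 95, 126, 139, 146, 151, 150, 144, 135, 118, 95, 69, 54, 54, 52, 56, 78, 80, 82]
0.04 [83, 82, 77, 70, 63, 55, 60, 79, 121, 139, 148, 151, 152, 145, 135, 118, 95, 73, 62, 65, 60, 57, 61, 60, 60]
0.05 [83, 84, 83, 82, 84, 81, 81, 83, 96, 109, 115, 113, 115, 108, 101, 92, 78, 61, 53, 53, 56, 54, 64, 78, 80]
along [(-76, 150), (-74, 152), (-72, 153), (-70, 153), (-68, 150), (-66, 138), (-64, 109), (-62, 93), (-60, 98), (-58, 102), (-56, 100), (-54, 103), (-52, 108), 
[... 179 characters left out ...]
 (-20, 148), (-18, 148), (-16, 148), (-14, 149), (-12, 148), (-10, 149), (-8, 149), (-6, 147), (-4, 146), (-2, 147), (0, 148), (2, 149), (4, 148), (6, 148), (8, 147), (10, 148), (12, 148), (14, 149), (16, 149), (18, 148), (20, 148), (22, 149), (24, 149), (26, 148), (28, 149), (30, 149), (32, 148), (34, 148), (36, 148), (38, 148), (40, 149), (42, 148), (44, 147), (46, 145), (48, 132), (50, 112), (52, 107), (54, 107), (56, 105), (58, 98), (60, 88), (62, 85), (64, 80), (66, 70), (68, 79), (70, 122), (72, 148), (74, 150), (76, 152)]
a (array([0.54767269, 0.26543809, 0.07695455]), np.float64(0.0012226228505203393))
b (array([0.55543861, 0.1369073 , 0.08221624]), np.float64(0.0015548460020102307))
```

```bash
cat >> h.py <<'E'
from scipy.spatial.transform import Rotation as Ro
from workcell import telemetry
def conv(pos,yawdeg,pos0=None,rot0=None):
    s=telemetry.observe();R0=Ro.from_euler("xyz",s["tool_rot"] if rot0 is None else rot0);p0=np.array(s["position"] if pos0 is None else pos0)
    d=R0.inv().apply(np.array(pos)-p0)/.15
    R1=Ro.from_euler("xyz",[np.pi,0,np.radians(yawdeg)])
    r=(R0.inv()*R1).as_rotvec()/np.radians(45)
    return np.round(d,3).tolist(),np.round(r,3).tolist()
E
python3 - <<'E'
from h import *
p=np.array([.1593,-.6041,.2477]);g=np.array([.5307,-.2385,.2477])
y=[14.77,48,81,113.8]
for i in range(3):
    a=p+(g-p)*i/3;b=p+(g-p)*(i+1)/3
    print(conv(b,y[i+1],a,[np.pi,0,np.radians(y[i])]))
E
```

```text
([1.005, -0.575, -0.0], [-0.0, 0.0, -0.738])
([1.156, 0.07, 0.0], [0.0, 0.0, -0.733])
([0.932, 0.688, 0.0], [0.0, 0.0, -0.729])
```

Call:
arm_command:
  deltas:
    - [1,0.5,-0.29,0,0,0,-0.2]
    - [1,0.95,-0.55,0,0,0,-0.45]
    - [1,0.95,-0.55,0,0,0,-0.7]
    - [1,0.95,-0.55,0,0,0,-0.74]
    - [1,0.95,-0.55,0,0,0,-0.74]

```text
clock: 0.72
position: [0.276, -0.4881, 0.2482]
tool_rot: [-3.141, -0.0, 0.839]
force: [-0.6, -1.5, 0.0]
grip_width: 0.0853
```

```bash
python3 - <<'E'
from h import *
s=telemetry.observe();print(s["clock"],s["position"],s["tool_rot"],s["qpos"])
print(conv([.5307,-.2385,.2],113.8))
E
```

```text
0.725 [ 0.27603801 -0.48812822  0.24816519] [-3.14126090e+00 -5.61937773e-05  8.38765713e-01] [ 1.10503056  0.42553187 -0.20925121  1.76469557  0.10469107  0.962512
  0.12193466]
([2.373, 0.151, 0.321], [-0.0, -0.0, -1.461])
```

Call:
arm_command:
  deltas:
    - [1,0.35,0,0,0,0,-0.2]
    - [1,0.7,0,0,0,0,-0.45]
    - [1,1,0.06,0,0,0,-0.7]
    - [1,1,0.06,0,0,0,-0.9]
    - [1,1,0.06,0,0,0,-0.95]
    - [1,1,0.06,0,0,0,-0.95]

```text
clock: 1.48
position: [0.3822, -0.3834, 0.2481]
tool_rot: [-3.141, -0.0, 1.58]
force: [0.2, 0.5, -0.3]
grip_width: 0.0857
```

```bash
python3 - <<'E'
from h import *
s=telemetry.observe();print(s["clock"],s["position"],s["tool_rot"],s["qpos"])
print(conv([.5307,-.2385,.2],113.8))
E
```

```text
1.475 [ 0.38223102 -0.38340555  0.24812513] [-3.14119699e+00 -1.36352158e-04  1.57975553e+00] [ 0.99206971  0.41417768 -0.41839527  1.80574173  0.20054827  0.96381639
  0.49895678]
([0.957, 0.999, 0.321], [-0.0, -0.0, -0.517])
```

Call:
arm_command:
  deltas:
    - [1,0.3,0.3,0.05,0,0,-0.2]
    - [1,0.6,0.6,0.15,0,0,-0.4]
    - [1,0.95,0.99,0.3,0,0,-0.52]
    - [1,0.95,0.99,0.32,0,0,-0.52]
    - [1,0.95,0.99,0.32,0,0,-0.52]

```text
clock: 2.1
position: [0.5299, -0.2369, 0.1994]
tool_rot: [-3.141, -0.001, 1.992]
force: [-0.6, -0.8, 0.5]
grip_width: 0.0856
```

```bash
python3 - <<'E'
from h import *
s=telemetry.observe();print(s["clock"],s["position"],s["tool_rot"],s["qpos"])
print(conv([.5307,-.2385,.095],113.8))
im=cams.grab_frame("side");cv2.imwrite("pics/s1.png",cv2.resize(im[60:260,200:460],None,fx=3,fy=3))
E
```

```text
2.1 [ 0.52989992 -0.23690392  0.19941957] [-3.14102842e+00 -1.36158701e-03  1.99214993e+00] [ 0.68544429  0.55140489 -0.52098703  1.74833963  0.3300407   0.93130033
  0.45012764]
([-0.013, 0.001, 0.696], [-0.001, -0.002, 0.008])
```

View pics/s1.png

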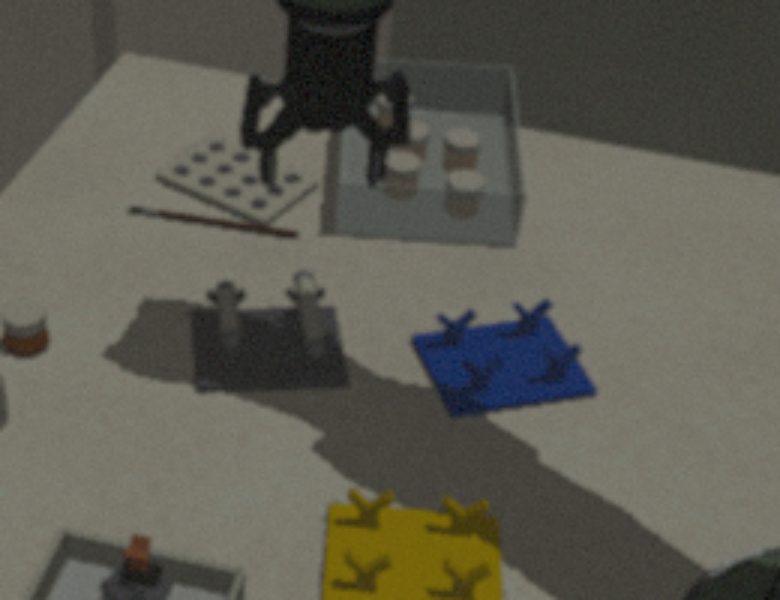

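Call:
arm_command:
  deltas:
    - [1,-0.013,0,0.3,0,0,0.008]
    - [1,-0.013,0,0.6,0,0,0.008]
    - [1,-0.013,0,0.7,0,0,0.008]
    - [1,-0.013,0,0.8,0,0,0.008]
    - [1,-0.013,0,0.8,0,0,0.008]

```text
clock: 2.78
position: [0.5302, -0.2402, 0.0805]
tool_rot: [-3.141, 0.0, 1.986]
force: [0.3, 1.8, -0.1]
grip_width: 0.0855
```

```bash
python3 - <<'E'
from h import *
s=telemetry.observe();print(s["clock"],s["position"],s["tool_rot"],s["force"])
print(conv([.5307,-.2385,.046],113.8))
im=cams.grab_frame("side");cv2.imwrite("pics/s2.png",cv2.resize(im[60:260,200:460],None,fx=3,fy=3))
E
```

```text
2.775 [ 0.53020272 -0.24024158  0.08048674] [-3.14144606e+00  1.58614651e-04  1.98630608e+00] [ 0.31611486  1.79727871 -0.08854591]
([0.009, 0.008, 0.23], [-0.0, 0.0, 0.0])
```

View pics/s2.png

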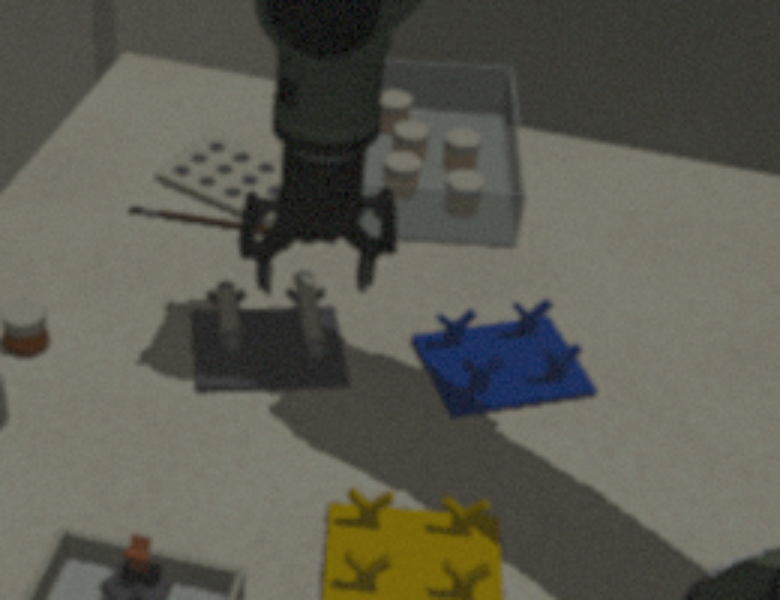

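Call:
arm_command:
  deltas:
    - [1,0.005,0.008,0.1,0,0,0]
    - [1,0.005,0.008,0.18,0,0,0]
    - [1,0.005,0.008,0.23,0,0,0]
    - [1,0.005,0.008,0.23,0,0,0]

```text
clock: 3.32
position: [0.5308, -0.2384, 0.0451]
tool_rot: [-3.141, -0.001, 1.987]
force: [-0.8, -0.5, 0.1]
grip_width: 0.0854
```

Call:
arm_command:
  deltas:
    - [-1,0,0,0,0,0,0]
    - [-1,0,0,0,0,0,0]
    - [-1,0,0,0,0,0,0]
    - [-1,0,0,0,0,0,0]
    - [-1,0,0,0,0,0,0]
    - [-1,0,0,0,0,0,0]
    - [-1,0,0,0,0,0,0]
    - [-1,0,0,0,0,0,0]
  newtons: 50

```text
clock: 4.32
position: [0.5317, -0.2386, 0.0461]
tool_rot: [3.141, 0.001, 1.987]
force: [5.4, 0.5, 3.1]
grip_width: 0.0184
```

```bash
python3 - <<'E'
from h import *
s=telemetry.observe();print(s["clock"],s["position"],s["tool_rot"],s["force"],s["moment"],s["grip_width"])
im=cams.grab_frame("side");cv2.imwrite("pics/s3.png",cv2.resize(im[60:260,200:460],None,fx=3,fy=3))
E
```

```text
4.325 [ 0.53166108 -0.23857587  0.04606566] [3.14052600e+00 5.05689368e-04 1.98738295e+00] [5.38401055 0.53423836 3.08692951] [ 0.21932295 -1.02188746 -0.04694282] 0.018399362396425208
```

View pics/s3.png

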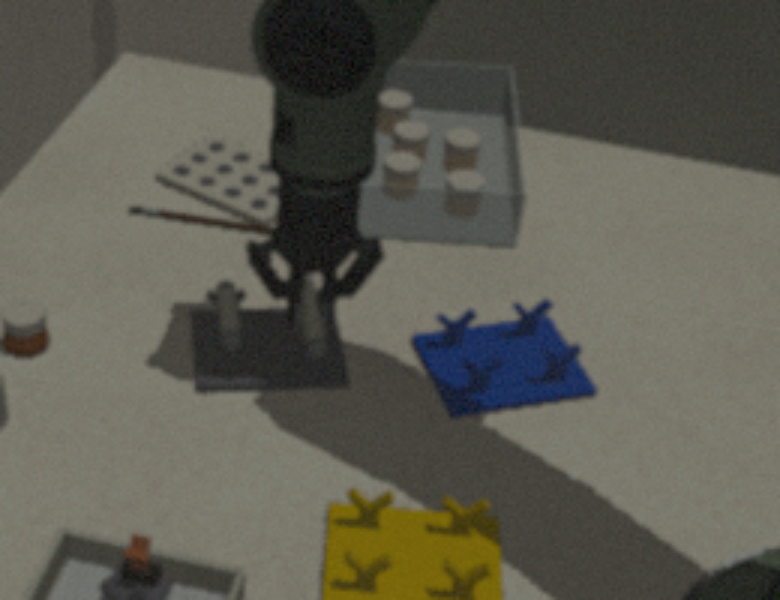

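Call:
arm_command:
  deltas:
    - [-1,0,0,-0.05,0,0,0]
    - [-1,0,0,-0.2,0,0,0]
    - [-1,0,0,-0.5,0,0,0]
    - [-1,0,0,-0.8,0,0,0]
    - [-1,0,0,-1,0,0,0]
    - [-1,0,0,-1,0,0,0]
    - [-1,0,0,-1,0,0,0]

```text
clock: 5.25
position: [0.5303, -0.2387, 0.195]
tool_rot: [-3.14, -0.001, 1.987]
force: [-0.7, 0.3, -1.6]
grip_width: 0.0185
```

```bash
python3 - <<'E'
from h import *
s=telemetry.observe();print(s["clock"],s["position"],s["tool_rot"],s["force"],s["moment"],s["grip_width"],s["qpos"])
p=np.array(s["position"]);g=np.array([.5523,.2008,.2])
y=[113.8,107,100,93.4]
for i in range(3):
    a=p+(g-p)*i/3;b=p+(g-p)*(i+1)/3
    print(conv(b,y[i+1],a,[np.pi,0,np.radians(y[i])]))
E
```

```text
5.25 [ 0.53026514 -0.23874156  0.19504941] [-3.14023892e+00 -8.13790362e-04  1.98693711e+00] [-0.71309617  0.31522386 -1.58048548] [-0.02902007  0.02109332 -0.01096783] 0.01846839080880529 [ 0.68690873  0.55873324 -0.5208628   1.74911926  0.3368071   0.92520233
  0.44222275]
([0.874, 0.439, -0.011], [0.0, -0.0, 0.151])
([0.92, 0.332, -0.011], [0.0, -0.0, 0.156])
([0.953, 0.218, -0.011], [-0.0, -0.0, 0.147])
```

Call:
arm_command:
  deltas:
    - [-1,0.15,0.08,0,0,0,0.03]
    - [-1,0.45,0.22,0,0,0,0.08]
    - [-1,0.75,0.37,0,0,0,0.12]
    - [-1,0.874,0.439,0,0,0,0.15]
    - [-1,0.874,0.439,0,0,0,0.15]

```text
clock: 5.88
position: [0.5378, -0.0903, 0.1948]
tool_rot: [-3.14, -0.001, 1.872]
force: [0.6, -0.5, -1.2]
grip_width: 0.0185
```

Call:
arm_command:
  deltas:
    - [-1,0.2,0.08,0,0,0,0.03]
    - [-1,0.5,0.18,0,0,0,0.08]
    - [-1,0.8,0.28,0,0,0,0.12]
    - [-1,0.92,0.332,0,0,0,0.155]
    - [-1,0.92,0.332,0,0,0,0.155]

```text
clock: 6.5
position: [0.545, 0.0548, 0.195]
tool_rot: [-3.14, -0.0, 1.749]
force: [0.1, -1.1, -1.1]
grip_width: 0.0183
```

Call:
arm_command:
  deltas:
    - [-1,0.2,0.05,0,0,0,0.03]
    - [-1,0.5,0.11,0,0,0,0.08]
    - [-1,0.8,0.18,0,0,0,0.12]
    - [-1,0.92,0.21,0,0,0,0.147]
    - [-1,0.95,0.218,0,0,0,0.147]
    - [-1,0.95,0.218,0,0,0,0.147]
    - [-1,0.95,0.218,0,0,0,0.147]

```text
clock: 7.38
position: [0.5526, 0.1987, 0.1957]
tool_rot: [-3.141, 0.001, 1.631]
force: [0.4, -0.2, -1.6]
grip_width: 0.0186
```

```bash
python3 - <<'E'
from h import *
s=telemetry.observe();print(s["clock"],s["position"],s["tool_rot"],s["force"],s["moment"],s["grip_width"],s["qpos"])
print(conv([.5523,.2008,.14],93.4))
for n in("side","top"):
    im=cams.grab_frame(n);cv2.imwrite(f"pics/{n}4.png",im)
cv2.imwrite("pics/s4.png",cv2.resize(cv2.imread("pics/side4.png")[130:350,160:340],None,fx=2.7,fy=2.7))
cv2.imwrite("pics/t4.png",cv2.resize(cv2.imread("pics/top4.png")[140:290,100:270],None,fx=4,fy=4))
E
```

```text
7.375 [0.55264425 0.19871189 0.1956509 ] [-3.14132562e+00  6.71614290e-04  1.63073251e+00] [ 0.38771474 -0.170652   -1.64162817] [-0.03428838 -0.04984694 -0.00753222] 0.01856135332416945 [-0.10943603  0.55915184 -0.48149627  1.73556952  0.31344472  0.92436948
 -0.65941316]
([0.014, -0.001, 0.371], [-0.0, 0.001, 0.001])
```

View pics/s4.png

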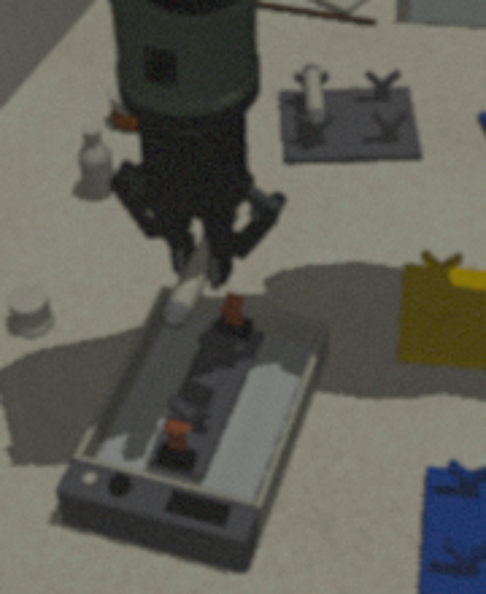

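View pics/t4.png

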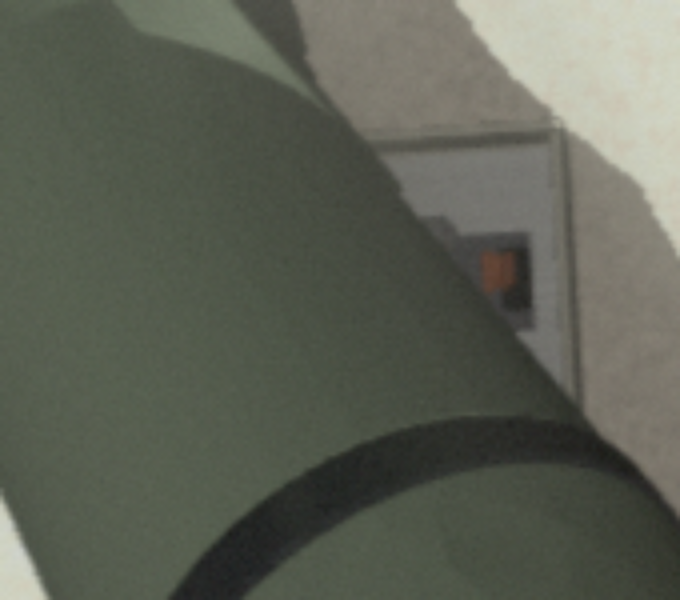

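```bash
python3 - <<'E'
from h import *
p=np.array([.5526,.1987,.1976]);a=1.6307;u=np.array([np.cos(a),np.sin(a),0])
im=cv2.imread("pics/side4.png");big=cv2.resize(im[200:310,205:265],None,fx=8,fy=5.4,interpolation=cv2.INTER_CUBIC)
big=cv2.convertScaleAbs(big,alpha=1.6)
for e in(-.065,-.0,.05,.059,.065):
    q=proj("side",p+e*u);print(e,q)
    cv2.circle(big,(int((q[0]-205+.5)*8),int((q[1]-200+.5)*5.4)),3,(0,255,0),1)
cv2.imwrite("pics/s4b.png",big)
E
```

```text
-0.065 [243.89800525 206.95484584]
-0.0 [233.50343074 227.59562794]
0.05 [224.79675    244.88471463]
0.059 [223.15756468 248.13968837]
0.065 [222.05195373 250.33512934]
```

View pics/s4b.png

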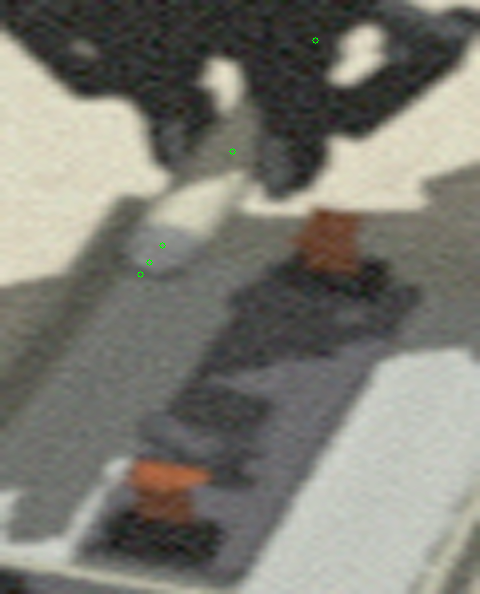

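```bash
python3 - <<'E'
from h import *
a=np.radians(93.4);u=np.array([np.cos(a),np.sin(a),0]);w=np.array([np.sin(a),-np.cos(a),0])
c=np.array([.5526,.2007,0])
im=cv2.imread("pics/side0.png");o=np.array([175,220]);f=5
big=cv2.convertScaleAbs(cv2.resize(im[220:340,175:290],None,fx=f,fy=f,interpolation=cv2.INTER_CUBIC),alpha=1.5)
def dot(X,col):
    q=(proj("side",X)-o+.5)*f;cv2.circle(big,tuple(int(v) for v in q),3,col,1)
for sx in(-.08,.08):
    for sy in(-.1,.1): dot(c+sx*w+sy*u+[0,0,.048],(0,255,0))
for dz,col in((0,(255,255,0)),(.01,(255,0,255))):
  for sy in(-.0635,.0635):
    for sx in(-.008,.008): dot(c+sx*w+sy*u+[0,0,.069+dz],col)
cv2.imwrite("pics/s0b.png",big)
im=cv2.imread("pics/top0.png");o=np.array([120,165])
big=cv2.convertScaleAbs(cv2.resize(im[165:265,120:255],None,fx=f,fy=f,interpolation=cv2.INTER_CUBIC),alpha=1.3)
def dot(X,col):
    q=(proj("top",X)-o+.5)*f;cv2.circle(big,tuple(int(v) for v in q),3,col,1)
for sx in(-.08,.08):
    for sy in(-.1,.1): dot(c+sx*w+sy*u+[0,0,.048],(0,255,0))
for dz,col in((0,(255,255,0)),(.01,(255,0,255))):
  for sy in(-.0635,.0635):
    for sx in(-.008,.008): dot(c+sx*w+sy*u+[0,0,.069+dz],col)
cv2.imwrite("pics/t0b.png",big)
E
```

```text
(no output)
```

View pics/s0b.png

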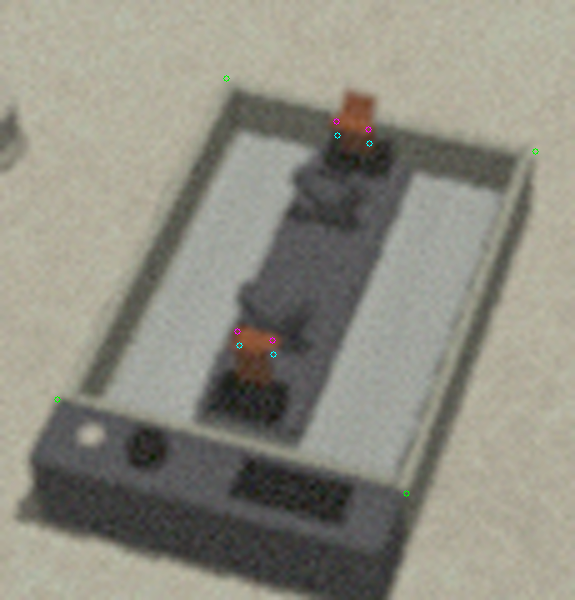

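View pics/t0b.png

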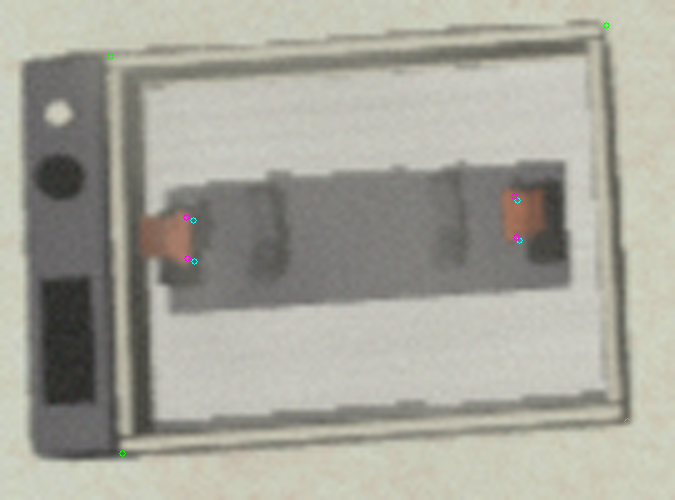

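Call:
arm_command:
  deltas:
    - [-1,0.01,0,0.15,0,0,0]
    - [-1,0.014,0,0.35,0,0,0]
    - [-1,0.014,0,0.5,0,0,0]
    - [-1,0.014,0,0.6,0,0,0]
    - [-1,0.014,0,0.6,0,0,0]
    - [-1,0.014,0,0.6,0,0,0]

```text
clock: 8.22
position: [0.5527, 0.2026, 0.1066]
tool_rot: [3.141, -0.0, 1.632]
force: [-0.1, -0.2, -1.5]
grip_width: 0.0182
```

```bash
python3 - <<'E'
from h import *
s=telemetry.observe();print(s["clock"],s["position"],s["tool_rot"],s["force"],s["moment"],s["grip_width"])
print(conv([.5527,.2008,.095],93.4))
im=cams.grab_frame("side");cv2.imwrite("pics/side5.png",im)
cv2.imwrite("pics/s5.png",cv2.convertScaleAbs(cv2.resize(im[200:320,190:290],None,fx=5,fy=5,interpolation=cv2.INTER_CUBIC),alpha=1.5))
E
```

```text
8.225 [0.55266926 0.20264436 0.10661983] [ 3.14060961e+00 -3.37255634e-04  1.63209053e+00] [-0.13520179 -0.1702084  -1.5337336 ] [ 0.00233226 -0.00956242 -0.07236949] 0.01822081828392805
([-0.012, -0.001, 0.077], [0.001, -0.0, 0.002])
```

View pics/s5.png

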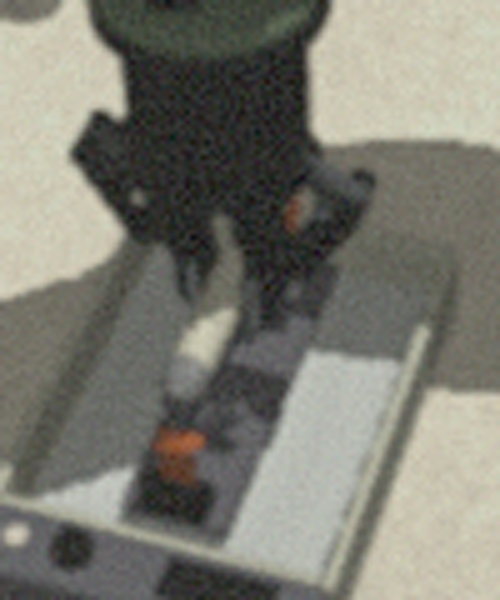

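Call:
arm_command:
  deltas:
    - [-1,-0.005,0,0.03,0,0,0]
    - [-1,-0.005,0,0.06,0,0,0]
    - [-1,-0.005,0,0.08,0,0,0]
    - [-1,-0.005,0,0.1,0,0,0]
    - [-1,-0.005,0,0.1,0,0,0]

```text
clock: 8.9
position: [0.5521, 0.2018, 0.0905]
tool_rot: [-3.141, 0.0, 1.632]
force: [-0.5, 0.2, -1.6]
grip_width: 0.0186
```

Call:
arm_command:
  deltas:
    - [-1,0,0,0.007,0,0,0]
    - [-1,0,0,0.014,0,0,0]
    - [-1,0,0,0.014,0,0,0]

```text
clock: 9.28
position: [0.5523, 0.2018, 0.0887]
tool_rot: [-3.142, -0.0, 1.632]
force: [-0.2, 0.3, -1.4]
grip_width: 0.0184
```

Call:
arm_command:
  deltas:
    - [-1,0,0,0.007,0,0,0]
    - [-1,0,0,0.014,0,0,0]
    - [-1,0,0,0.014,0,0,0]

```text
clock: 9.65
position: [0.5523, 0.2018, 0.0865]
tool_rot: [-3.142, 0.0, 1.632]
force: [-0.0, -0.1, -1.4]
grip_width: 0.0187
```

Call:
arm_command:
  deltas:
    - [-1,-0.005,0,0.007,0,0,0]
    - [-1,-0.005,0,0.014,0,0,0]
    - [-1,-0.005,0,0.014,0,0,0]

```text
clock: 10.02
position: [0.5523, 0.201, 0.0844]
tool_rot: [-3.141, -0.0, 1.632]
force: [-0.3, 0.1, -0.3]
grip_width: 0.0185
```

Call:
arm_command:
  deltas:
    - [-1,0,0,0.007,0,0,0]
    - [-1,0,0,0.014,0,0,0]
    - [-1,0,0,0.014,0,0,0]

```text
clock: 10.4
position: [0.5524, 0.201, 0.0824]
tool_rot: [3.142, -0.0, 1.632]
force: [0.2, -0.7, -0.2]
grip_width: 0.0183
```

Call:
arm_command:
  deltas:
    - [-1,0,0,0.007,0,0,0]
    - [-1,0,0,0.014,0,0,0]
    - [-1,0,0,0.014,0,0,0]

```text
clock: 10.78
position: [0.5525, 0.2012, 0.0805]
tool_rot: [3.141, -0.0, 1.632]
force: [1.1, 0.3, 3.1]
grip_width: 0.0184
```

Call:
arm_command:
  deltas:
    - [-1,0,0,0.007,0,0,0]
    - [-1,0,0,0.007,0,0,0]

```text
clock: 11.02
position: [0.5523, 0.201, 0.0792]
tool_rot: [-3.141, -0.0, 1.632]
force: [-1.1, -0.1, 2.8]
grip_width: 0.0183
```

Call:
arm_command:
  deltas:
    - [-1,0,0,0.007,0,0,0]
    - [-1,0,0,0.007,0,0,0]

```text
clock: 11.28
position: [0.5521, 0.2008, 0.078]
tool_rot: [-3.141, 0.0, 1.632]
force: [0.3, -0.9, -0.8]
grip_width: 0.0181
```

```bash
cat > st.py <<'E'
from h import *
import sys
s=telemetry.observe();print(s["clock"],s["position"],s["tool_rot"],s["force"],s["moment"],s["grip_width"])
if len(sys.argv)>1:
    im=cams.grab_frame("side");cv2.imwrite(f"pics/{sys.argv[1]}.png",cv2.convertScaleAbs(cv2.resize(im[200:320,190:290],None,fx=5,fy=5,interpolation=cv2.INTER_CUBIC),alpha=1.5))
E
python3 st.py s6
```

```text
11.275 [0.55214804 0.20083373 0.07795458] [-3.14107081e+00  2.73861665e-04  1.63212924e+00] [ 0.31058494 -0.85447702 -0.83671989] [-0.08631008 -0.03863009 -0.0185207 ] 0.018147018366725665
```

View pics/s6.png

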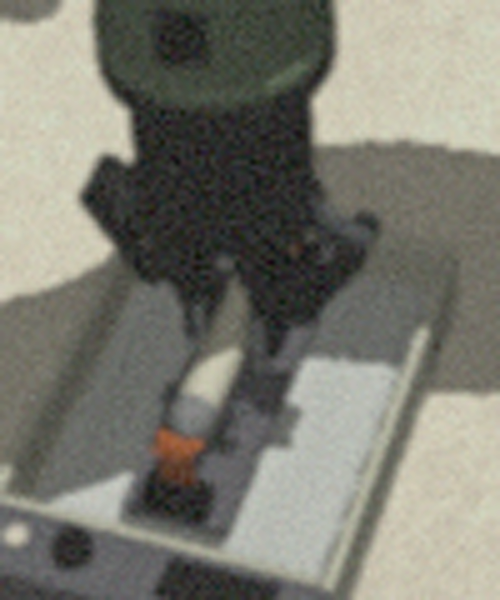

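Call:
arm_command:
  deltas:
    - [-1,0,0,0.007,0,0,0]
    - [-1,0,0,0.007,0,0,0]

```text
clock: 11.58
position: [0.5523, 0.2008, 0.077]
tool_rot: [-3.141, 0.0, 1.632]
force: [1.4, -0.4, -0.6]
grip_width: 0.0186
```

Call:
arm_command:
  deltas:
    - [-1,0,0,0.007,0,0,0]
    - [-1,0,0,0.007,0,0,0]

```text
clock: 11.82
position: [0.5523, 0.201, 0.0759]
tool_rot: [-3.142, -0.0, 1.632]
force: [0.8, -0.6, -3.6]
grip_width: 0.0183
```

Call:
arm_command:
  deltas:
    - [-1,0,0,0.007,0,0,0]
    - [-1,0,0,0.007,0,0,0]

```text
clock: 12.08
position: [0.5522, 0.201, 0.0749]
tool_rot: [-3.141, 0.0, 1.632]
force: [1.8, -0.9, -2.4]
grip_width: 0.0187
```

```bash
python3 st.py
```

```text
12.075 [0.5522491  0.20100947 0.07486553] [-3.14135890e+00  2.19932598e-05  1.63222136e+00] [ 1.75729876 -0.88917826 -2.42519428] [-0.12512421 -0.26013763  0.01391334] 0.01873169946384283
```

Call:
arm_command:
  deltas:
    - [-1,0,0,0.007,0,0,0]
    - [-1,0,0,0.007,0,0,0]

```text
clock: 12.32
position: [0.5523, 0.201, 0.0739]
tool_rot: [-3.141, 0.0, 1.632]
force: [1.3, -1.7, -2.4]
grip_width: 0.0185
```

```bash
python3 st.py s7
```

```text
12.325 [0.55226999 0.20100044 0.07386179] [-3.14142861e+00  2.15356277e-05  1.63221206e+00] [ 1.28367811 -1.73208077 -2.38717545] [-0.13844991 -0.29233959  0.02684059] 0.01845846839233795
```

View pics/s7.png

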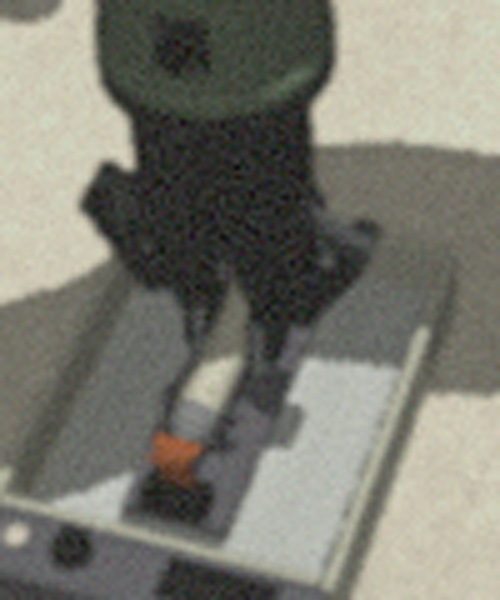

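Call:
arm_command:
  deltas:
    - [-1,0,0,0.005,0,0,0]
    - [-1,0,0,0.005,0,0,0]

```text
clock: 12.62
position: [0.5523, 0.201, 0.0732]
tool_rot: [-3.142, -0.0, 1.632]
force: [-0.7, -0.1, -2.1]
grip_width: 0.0185
```

Call:
arm_command:
  deltas:
    - [-1,0,0,0.005,0,0,0]
    - [-1,0,0,0.005,0,0,0]

```text
clock: 12.88
position: [0.5523, 0.201, 0.0724]
tool_rot: [-3.142, 0.0, 1.632]
force: [1.0, -1.8, -2.0]
grip_width: 0.0181
```

```bash
python3 st.py
```

```text
12.875 [0.55231226 0.20102508 0.07240812] [-3.14151423e+00  1.38527699e-05  1.63225343e+00] [ 1.01277565 -1.77077414 -2.00219081] [-0.12131375 -0.13656344 -0.01971815] 0.01809981431908002
```

Call:
arm_command:
  deltas:
    - [-1,0,0,0.005,0,0,0]
    - [-1,0,0,0.005,0,0,0]

```text
clock: 13.12
position: [0.5523, 0.2009, 0.0716]
tool_rot: [-3.141, 0.0, 1.632]
force: [1.6, -1.2, -3.9]
grip_width: 0.0185
```

Call:
arm_command:
  deltas:
    - [-1,0,0,0.005,0,0,0]
    - [-1,0,0,0.005,0,0,0]

```text
clock: 13.38
position: [0.5521, 0.2011, 0.0708]
tool_rot: [-3.141, -0.0, 1.632]
force: [0.0, 0.8, -4.0]
grip_width: 0.0187
```

```bash
python3 st.py s8
```

```text
13.375 [0.55208273 0.20111663 0.07079079] [-3.14108989e+00 -4.80797519e-05  1.63237559e+00] [ 0.00823306  0.78618048 -3.95411892] [-0.02065414 -0.00057616  0.00626768] 0.01865962612940819
```

View pics/s8.png

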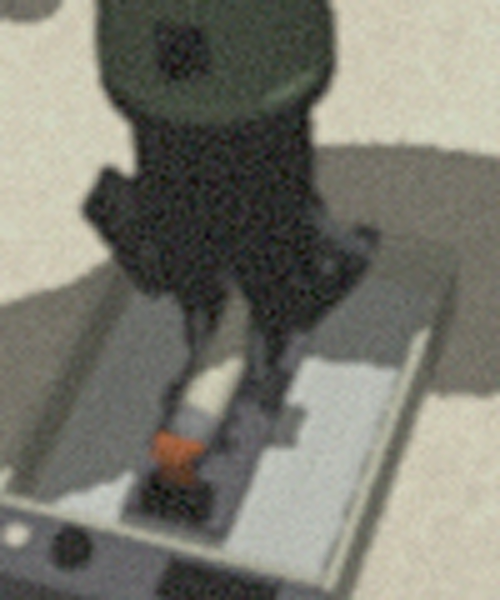

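Call:
arm_command:
  deltas:
    - [-1,0,0,0.005,0,0,0]
    - [-1,0,0,0.005,0,0,0]

```text
clock: 13.68
position: [0.5523, 0.201, 0.0702]
tool_rot: [-3.141, 0.0, 1.632]
force: [0.8, -0.2, -3.6]
grip_width: 0.0182
```

Call:
arm_command:
  deltas:
    - [-1,0,0,0.005,0,0,0]
    - [-1,0,0,0.005,0,0,0]

```text
clock: 13.92
position: [0.5523, 0.201, 0.0694]
tool_rot: [-3.142, -0.0, 1.632]
force: [0.8, -0.4, -2.5]
grip_width: 0.0181
```

```bash
python3 st.py
```

```text
13.925 [0.55229623 0.20103381 0.06940989] [-3.14150561e+00 -8.76684517e-06  1.63224200e+00] [ 0.84241216 -0.36107622 -2.46641094] [-0.13624724  0.03874557  0.02217479] 0.018147328802175466
```

Call:
arm_command:
  deltas:
    - [-1,0,0,0.005,0,0,0]
    - [-1,0,0,0.005,0,0,0]

```text
clock: 14.18
position: [0.5523, 0.201, 0.0686]
tool_rot: [-3.141, 0.0, 1.632]
force: [2.3, 0.6, -6.8]
grip_width: 0.0183
```

Call:
arm_command:
  deltas:
    - [-1,0,0,0.005,0,0,0]
    - [-1,0,0,0.005,0,0,0]

```text
clock: 14.42
position: [0.5527, 0.2011, 0.0681]
tool_rot: [3.141, -0.0, 1.632]
force: [3.2, -0.5, -3.4]
grip_width: 0.0184
```

```bash
python3 st.py
```

```text
14.425 [0.55267098 0.20109183 0.0681226 ] [ 3.14092889e+00 -2.12632730e-04  1.63213011e+00] [ 3.171243   -0.48083391 -3.39688923] [-0.09003953 -0.66192134  0.0132738 ] 0.018389498555316554
```

Call:
arm_command:
  deltas:
    - [-1,0,0,0.004,0,0,0]
    - [-1,0,0,0.004,0,0,0]

```text
clock: 14.68
position: [0.5529, 0.2012, 0.0677]
tool_rot: [3.14, -0.0, 1.632]
force: [6.2, 0.2, 0.0]
grip_width: 0.0184
```

```bash
python3 st.py s9
```

```text
14.675 [0.55292894 0.20117246 0.06774188] [ 3.14036066e+00 -4.15218030e-04  1.63207638e+00] [6.1613062  0.16614073 0.01992135] [-0.07493377 -1.14585698 -0.00954489] 0.01840964939019795
```

View pics/s9.png

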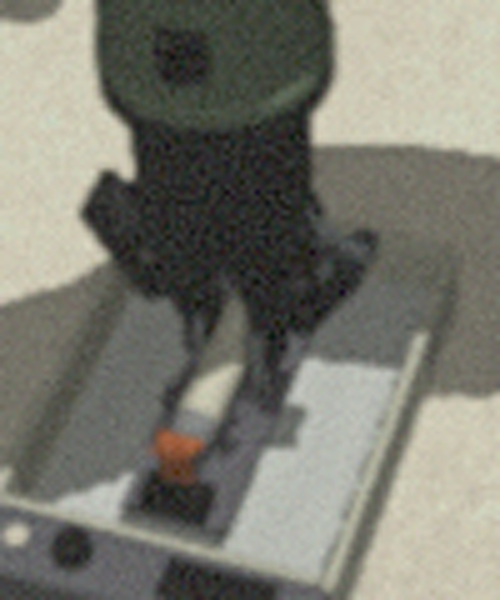

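Call:
arm_command:
  deltas:
    - [-1,0,0.005,0,0,0,0]
    - [-1,0,0.005,0,0,0,0]

```text
clock: 14.98
position: [0.5532, 0.2012, 0.0675]
tool_rot: [3.141, -0.0, 1.632]
force: [3.6, 0.5, -0.1]
grip_width: 0.0186
```

```bash
python3 st.py
```

```text
14.975 [0.55321517 0.20116361 0.06748063] [ 3.14134400e+00 -1.73406390e-04  1.63220621e+00] [ 3.59585964  0.47745872 -0.05741827] [-0.04325723 -0.8206133   0.07194471] 0.018616455437614043
```

Call:
arm_command:
  deltas:
    - [-1,0,0.005,0.002,0,0,0]
    - [-1,0,0.005,0.002,0,0,0]

```text
clock: 15.22
position: [0.5538, 0.2011, 0.067]
tool_rot: [-3.141, -0.0, 1.632]
force: [3.3, 0.4, -2.5]
grip_width: 0.0183
```

Call:
arm_command:
  deltas:
    - [-1,0,0.002,0.004,0,0,0]
    - [-1,0,0.002,0.004,0,0,0]

```text
clock: 15.48
position: [0.5542, 0.2011, 0.0665]
tool_rot: [3.141, -0.0, 1.632]
force: [4.2, -0.3, -0.4]
grip_width: 0.0184
```

```bash
python3 st.py
```

```text
15.475 [0.55424902 0.20114671 0.0665178 ] [ 3.14138896e+00 -5.53590481e-05  1.63217889e+00] [ 4.24898248 -0.27114936 -0.44937907] [-0.02454758 -0.78292345  0.06511434] 0.01842987317198514
```

Call:
arm_command:
  deltas:
    - [-1,0,0.005,0.004,0,0,0]
    - [-1,0,0.005,0.004,0,0,0]

```text
clock: 15.72
position: [0.5546, 0.2012, 0.0662]
tool_rot: [-3.141, 0.0, 1.632]
force: [-1.6, -1.3, 8.5]
grip_width: 0.0184
```

Call:
arm_command:
  deltas:
    - [-1,0,0.003,0.004,0,0,0]
    - [-1,0,0.003,0.004,0,0,0]

```text
clock: 15.98
position: [0.5546, 0.2012, 0.066]
tool_rot: [-3.141, 0.001, 1.632]
force: [-7.8, -3.3, 21.3]
grip_width: 0.0186
```

```bash
python3 st.py
```

```text
15.975 [0.55463886 0.20115486 0.06600304] [-3.14058409e+00  7.21057032e-04  1.63239138e+00] [-7.80797321 -3.26115785 21.26919062] [-0.67573256  1.5495899   0.06962456] 0.01863523845552164
```

Call:
arm_command:
  deltas:
    - [-1,0,-0.003,-0.004,0,0,0]
    - [-1,0,-0.003,-0.004,0,0,0]
    - [-1,0,-0.003,-0.004,0,0,0]

```text
clock: 16.35
position: [0.5545, 0.2012, 0.0662]
tool_rot: [-3.141, 0.0, 1.632]
force: [-2.4, -1.3, 10.0]
grip_width: 0.0187
```

```bash
python3 st.py s10
```

```text
16.35 [0.55454592 0.20117608 0.06621787] [-3.14111280e+00  3.10142010e-04  1.63235022e+00] [-2.4391876  -1.29530213  9.98648932] [-0.26463762  0.42483984  0.0308861 ] 0.018650247461637785
```

View pics/s10.png

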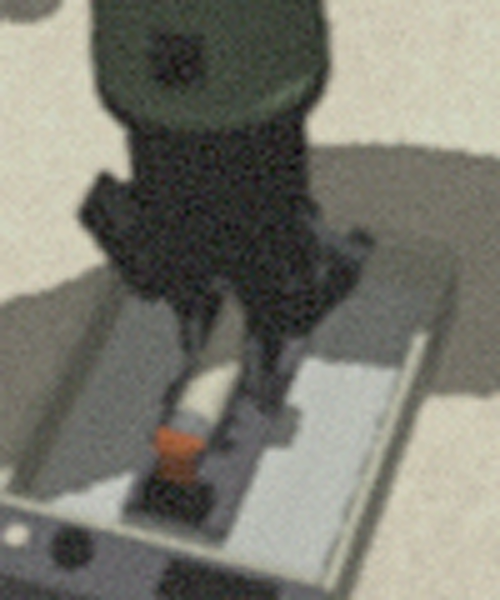

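Call:
arm_command:
  deltas:
    - [-1,0,-0.001,-0.003,0,0,0]
    - [-1,0,-0.001,-0.003,0,0,0]

```text
clock: 16.65
position: [0.5545, 0.2012, 0.0663]
tool_rot: [-3.141, 0.0, 1.632]
force: [-0.7, -1.3, 2.8]
grip_width: 0.018
```

Call:
arm_command:
  deltas:
    - [0.2,0,0,0,0,0,0]
    - [0.2,0,0,0,0,0,0]
    - [0.2,0,0,0,0,0,0]
    - [0.2,0,0,0,0,0,0]
    - [0.2,0,0,0,0,0,0]
    - [0.2,0,0,0,0,0,0]

```text
clock: 17.4
position: [0.5548, 0.2012, 0.0664]
tool_rot: [3.142, -0.0, 1.632]
force: [-0.0, 0.5, 0.5]
grip_width: 0.0512
```

```bash
python3 st.py s11
```

```text
17.4 [0.55476416 0.20117556 0.06636136] [ 3.14153397e+00 -1.22044457e-05  1.63220692e+00] [-0.01666546  0.53087873  0.48218807] [0.0328378  0.02522923 0.04070846] 0.051237924460869055
```

View pics/s11.png

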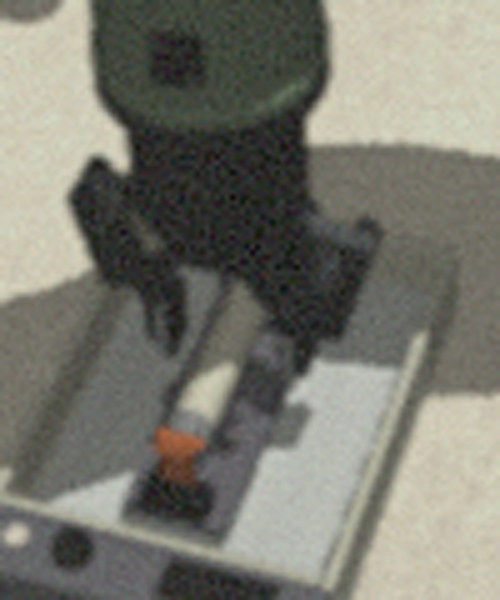

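Both fingers are clear of the tube. I'll retract straight up, then move aside so both cameras can see it.

Call:
arm_command:
  deltas:
    - [0.2,0,0,-0.1,0,0,0]
    - [0.2,0,0,-0.3,0,0,0]
    - [0.2,0,0,-0.6,0,0,0]
    - [0.2,0,0,-0.9,0,0,0]
    - [0.2,0,0,-1,0,0,0]
    - [0.2,0,0,-1,0,0,0]

```text
clock: 18.2
position: [0.555, 0.2012, 0.2174]
tool_rot: [3.14, -0.0, 1.632]
force: [0.1, -0.8, 0.7]
grip_width: 0.0509
```

Call:
arm_command:
  deltas:
    - [0.2,-0.3,0,0,0,0,0]
    - [0.2,-0.6,0,0,0,0,0]
    - [0.2,-1,0,0,0,0,0]
    - [0.2,-1,0,0,0,0,0]
    - [0.2,-1,0,0,0,0,0]

```text
clock: 18.82
position: [0.5635, 0.0518, 0.2154]
tool_rot: [-3.14, -0.0, 1.632]
force: [0.3, -0.3, 0.3]
grip_width: 0.0513
```

Call:
arm_command:
  deltas:
    - [0.2,-0.3,0,0,0,0,0]
    - [0.2,-0.6,0,0,0,0,0]
    - [0.2,-1,0,0,0,0,0]
    - [0.2,-1,0,0,0,0,0]
    - [0.2,-1,0,0,0,0,0]

```text
clock: 19.45
position: [0.5731, -0.0966, 0.2158]
tool_rot: [-3.141, -0.001, 1.634]
force: [0.5, 1.2, 0.7]
grip_width: 0.0512
```

```bash
python3 - <<'E'
from h import *
s=telemetry.observe();print(s["clock"],s["position"],s["force"])
for n in("side","top"):
    im=cams.grab_frame(n);cv2.imwrite(f"pics/{n}12.png",im)
f=5
cv2.imwrite("pics/s12.png",cv2.convertScaleAbs(cv2.resize(cv2.imread("pics/side12.png")[220:340,175:290],None,fx=f,fy=f,interpolation=cv2.INTER_CUBIC),alpha=1.5))
cv2.imwrite("pics/t12.png",cv2.convertScaleAbs(cv2.resize(cv2.imread("pics/top12.png")[165:265,120:255],None,fx=f,fy=f,interpolation=cv2.INTER_CUBIC),alpha=1.3))
E
```

```text
19.45 [ 0.57313161 -0.09656103  0.21584521] [0.47284746 1.24826463 0.72684725]
```

View pics/s12.png

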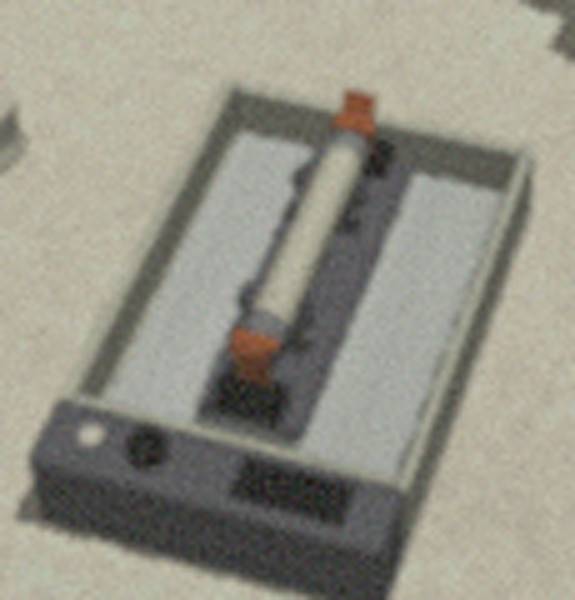

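View pics/t12.png

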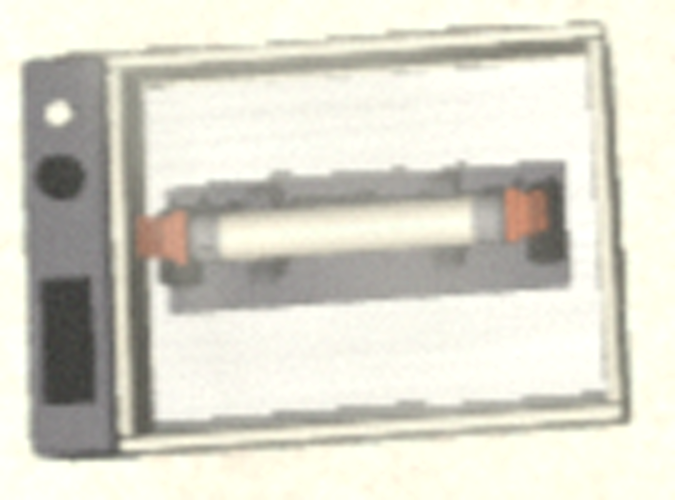

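View pics/top12.png

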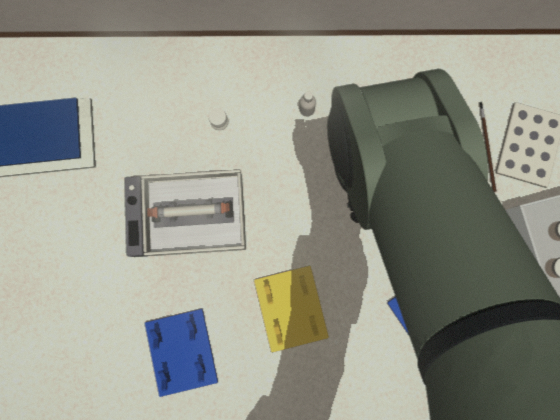

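```bash
python3 - <<'E'
from h import *
from scipy.ndimage import map_coordinates as mc
a=np.radians(93.4);u=np.array([np.cos(a),np.sin(a),0]);w=np.array([np.sin(a),-np.cos(a),0]);c=np.array([.5545,.2012,.068])
for f in("top0","top12"):
    t=cv2.imread(f"pics/{f}.png").astype(float);r=t[...,2]-t[...,0]
    for sg in(1,-1):
        P=[(k,np.mean([mc(r,[[q[1]],[q[0]]],order=1)[0] for j in range(-5,6,2) for q in[proj("top",c+[0,0,.007]+sg*k*.001*u+j*.001*w)]])) for k in np.arange(54,70,.5)]
        v=np.array([x[1] for x in P]);h=(v.min()+v.max())/2;i=np.argmax(v>h);print(f,sg,"inner edge mm",P[i-1][0]+.5*(h-v[i-1])/(v[i]-v[i-1]))
t=cv2.imread("pics/top12.png").astype(float).mean(2);s_=cv2.imread("pics/side12.png").astype(float).mean(2)
for n,im in(("top",t),("side",s_)):
  for off in(-40,-20,0,20,40):
    v=[];ks=np.arange(-16,17,.5)
    for k in ks:
        q=proj(n,c+off*.001*u+k*.001*w);v.append(mc(im,[[q[1]],[q[0]]],order=1)[0])
    v=np.array(v);m=(v>(v[28:38].max()*.8));m[:16]=0;m[-16:]=0;print(n,off,"lateral",round(ks[m].mean(),2),m.sum())
  v=np.array([mc(im,[[q[1]],[q[0]]],order=1)[0] for k in range(-62,63) for q in[proj(n,c+k*.001*u)]])
  print(n,[(int(k),int(x)) for k,x in zip(range(-62,63),v) if abs(k)>44][::2])
E
```

```text
top0 1 inner edge mm 62.637340133174206
top0 -1 inner edge mm 58.87452314414919
top12 1 inner edge mm 64.40528747454152
top12 -1 inner edge mm 59.73973399956281
top -40 lateral -1.25 28
top -20 lateral -0.75 30
top 0 lateral -1.0 29
top 20 lateral -1.0 29
top 40 lateral -1.0 29
top [(-62, 120), (-60, 119), (-58, 119), (-56, 131), (-54, 141), (-52, 144), (-50, 146), (-48, 148), (-46, 165), (45, 190), (47, 191), (49, 189), (51, 184), (53, 169), (55, 150), (57, 143), (59, 145), (61, 145)]
side -40 lateral -0.75 30
side -20 lateral -0.75 30
side 0 lateral -0.75 30
side 20 lateral -0.75 30
side 40 lateral -0.75 30
side [(-62, 85), (-60, 93), (-58, 101), (-56, 109), (-54, 114), (-52, 117), (-50, 114), (-48, 113), (-46, 115), (45, 82), (47, 78), (49, 78), (51, 79), (53, 74), (55, 70), (57, 65), (59, 63), (61, 64)]
```

View pics/side12.png

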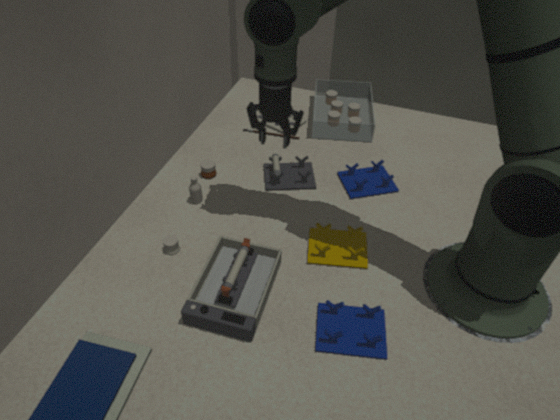

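The side view shows the lamp under both clips at (237,270). The spare at (277,165), the jars at (208,170) and (171,245), and the bottle at (195,190) haven't moved. The gripper is clear, so I'm handing in.

```bash
python3 -c "
from workcell import job,telemetry
s=telemetry.observe();print(s['clock'],s['qd'].round(3) if hasattr(s['qd'],'round') else s['qd'])
print(job.job_done())"
```

```text
19.55 [-0.001 -0.002  0.003 -0.002  0.001  0.002  0.004]
the job is handed in; nothing more can be done
None
```

The long lamp is in the unit's compartment with both ends under the copper clips. I let go, moved the arm clear and handed the job in at 19.6 s of the 54 s allowed.

- **Fitting:** I pressed the lamp down in steps of 2 mm, then 1 mm or less. The push rose to about 5 N at the clips, then eased as the clips drew the ends down. It met a hard stop with the lamp's axis about 68 mm above the work surface, roughly 6 mm above nominal. The highest force I read was about 21 N, on the last small step onto the stop. I backed off at once and only then opened the fingers.
- **Sideways correction:** The lamp first touched one side of the V rests, with up to 6 N sideways. I moved it about 2 mm toward +x over the last stretch to centre it.
- **Last checks:** From the camera images, clip_a leans about 0.065 rad and clip_b about 0.03 rad. Both are in the home range, but clip_a is near its 0.07 limit, and these are image estimates good to about 0.02 rad. The lamp lies parallel to the unit and centred to within about 1 mm. The shorter tube, jars and bottle look unmoved. In the last top view the arm hid the stand and the amber jar, so those two were checked in the side view only.
- **Disagreements:** The side camera reads about 1.5 mm off from the top camera and the robot's own position. I took the carriage height from feel, because the images had suggested about 10 mm above nominal.

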